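Assemble the sieve nest on the shaker

TASK

Build the sieve nest on the sieve shaker, from the bottom up: first set the receiver pan in the shaker's collar, then the fine sieve in the pan, then the coarse sieve in the fine one, and last the lid on top. Each piece must be upright and fully seated, its foot in the mouth of the piece below, before the next goes on, and at the end the whole nest stands complete, at rest and released.

Things in the scene. Friction and masses are not known exactly. Their poses are not given: they have to be found in the camera images.
- pan_center (a point): Receiver pan: plain steel cup with a smooth closed floor, 60 mm outside diameter, 62 mm tall; mouth 54 mm, 47 mm deep. Foot 7 mm high (tapered, 51 to 45 mm) under a 60 mm shoulder. Point on its axis, half-way up (31 mm above the foot's underside); z up. Grip across the outside at half height or higher, clear of the piece below. 0.1-0.2 kg.
- fine_center (a point): Fine sieve: the shorter steel sieve, dense mesh (4 mm pitch) 15 mm below the rim. 60 mm outside diameter, 54 mm tall; mouth 54 mm. Foot 7 mm high (tapered, 51 to 45 mm) under a 60 mm shoulder. Point on its axis, half-way up (27 mm above the foot's underside); z up. Grip across the outside at half height or higher, clear of the piece below. 0.1-0.2 kg.
- coarse_center (a point): Coarse sieve: the taller steel sieve, wide bars (13 mm pitch) 15 mm below the rim. 60 mm outside diameter, 70 mm tall; mouth 54 mm. Foot 7 mm high (tapered, 51 to 45 mm) under a 60 mm shoulder. Point on its axis, half-way up (35 mm above the foot's underside); z up. Grip across the outside at half height or higher, clear of the piece below. 0.13-0.25 kg.
- lid_knob (a point): Lid: steel disc 60 mm wide, 6 mm thick, with a black upright round knob (24 mm diameter, 36 mm tall). Foot 7 mm high (tapered, 51 to 45 mm) under a 60 mm shoulder. Point on the axis in the knob, 24 mm above the disc, 12 mm below the knob's top, 37 mm above the foot's underside; z up. Grip here: lower, fingertips meet the disc. 0.08-0.17 kg.
- shaker_seat (a point): Sieve shaker: grey box 140 mm square, fixed, with a round aluminium table and on it a steel collar, 60 mm outside, 54 mm inside, 10 mm tall. Point: centre of the collar's mouth, level with its rim, 62 mm above the bench; z up. Every foot drops 7 mm into the collar or any mouth, with 1.5 mm play all round, until its shoulder rests on the rim.
Not all that is in view belongs to the job. What is shaped like the part that bears pan_center but turquoise or yellow is not meant. What is shaped like the part that bears lid_knob but turquoise is not meant.

How it is judged:
By the outcome, as a careful person would: the job done as asked, in the order asked, and still so for the second after the job is handed in, with the robot touching nothing.
It also fails if it takes over 109 s, if anything falls off the work surface, if the arm or the gripper's body presses on something with over 40 N, if the wrist force passes 120 N, or if a joint passes its speed limit or range.

ROBOT

A 7-joint arm with a two-finger parallel gripper is mounted at the origin on the work surface. World frame = base frame: x ahead of the robot, y to its left, z up, the work surface at z = 0. Lengths are in m, angles in rad, forces in N, time in s.
With the tool pointing down it reaches from about 0.4 to 0.85 m from the base axis. Payload 4.5 kg.
Tool frame: the origin (TCP) lies between the finger pads; the fingertips stand 19 mm ahead of it and the grasp point (between the pads) is the TCP (r.nose_length is the distance from the TCP to the fingertips, in m); z points along the fingers, x is the direction in which the jaws open and shut, and the axes are right-handed (so a half turn about z gives the same grasp; the last joint's range is limited). The gripper opens to 88 mm and grips with 3 to 60 N. Pads are 18 mm wide; open, the fingers measure 123 mm over their backs; the gripper's body (75 mm by 187 mm) begins 45 mm behind the grasp point.
Start: joints at [1.18, 0.689, -0.195, 1.565, 0.157, 0.902, -0.215], TCP at [0.258, -0.569, 0.258] pointing down, gripper open.
Joint ranges: [-3.01, 3.01], [-0.46, 2.08], [-1.47, 1.51], [0.13, 2.56], [-1, 4.14], [0.04, 2.09], [-2.66, 2.66]. Speed limits (rad/s): [2.57, 2.57, 3.14, 3.14, 3.14, 3.14, 3.14].

INTERFACE

Orientations are given as a unit quaternion [x, y, z, w].
In Python, from plant import get_state, vision, r gives the robot as it stands.
- The arm moves only by the tool play_rows, never from a script. Its argument "deltas" is a list that holds one entry, the list of rows, each a list of 7 numbers: the gripper command: -1 is fully open, 1 is shut, values between are in proportion, then the shift along the tool's x, y, z normalised to -1 to 1, where 1 is 300 mm, then the turn, a rotation vector about the tool's x, y, z normalised to -1 to 1, where 1 is pi rad. A call has 1 to 5 rows; each row is the pose to reach, as a shift and turn from the pose measured when the call began, along the tool's axes at that moment, turning the shorter way round; what a row does not reach only later rows make up. A row lasts 1/8 s, in which the tool goes at most 62.5 mm and 10.7 degrees, less where a joint would pass 70% of its speed; a pose out of reach is approached as far as the arm can. A call with a number of a shift or a turn outside -1 to 1 is refused whole. A call with a gripper value outside its range is refused whole. The fingers move at their own pace and stop on an object; "force" is the grip in N (left out, the last holds). Time passes only in rows, so rows that repeat a pose let the fingers close. It gives the time, the measured TCP pose, the force and the opening at its end, in the units of the state.
- get_state(): the state, without advancing time (a new reading comes with each control period).
- vision.snapshot(name): name is "scene" or "top"; returns the picture (384x512x3 uint8, red, green, blue); there is no depth.
- vision.camera_model(name): a dict with "vfov" (degrees; the focal length in pixels is half the picture's height over the tangent of half this angle, whatever the lens; pixels are square), "cx", "cy" (the principal point, pixels), "world_to_cam" (4x4, takes a point from world to camera coordinates). Camera axes: x right, y up, looking along -z (the intrinsics and any distortion apply to the point x, -y, -z); pixel columns grow to the right and rows downward; lengths in m; the calibration is good to about 2 mm. A picture is of the moment at which its call begins. camera_model takes no time and is no camera call.
- r.finish_job(): hands the job in, once; it reports no verdict.
The state is a dict: "clock": time; "q": joint angles; "qd": joint speeds; "joint_torque": joint torques, N m; "tool_pos": TCP position; "eef_rot": TCP orientation; "contact_force": force on the tool from outside, world axes, zero at the start; "moment": the same for the moment, N m; "opening": opening from 0.0 (shut) to 1.0 (fully open).
Only numpy, scipy, OpenCV 4.12 (cv2) and the standard library are available. Lean on these libraries where they do the work, as an engineer would, in place of code of your own. Each camera call takes 0.05 s, during which the arm holds its last target.

## Working session

There is one attempt and no reset: what is moved stays moved. The work goes in short steps, Python scripts to look and compute and a tool call to move; the robot and the scene stay as the last step left them, time stands still between calls to the robot, and variables do not carry over. Pictures are saved under pics/ and viewed, and the job is handed in when it is done.

Besides the shell and the picture viewer there is one more tool, called after ">>>" by a JSON object that holds its "name" and its "arguments", one argument or row to a line. play_rows: Moves the arm, as the interface text tells. Scaled input: -1 to 1 covers 300 mm each way for a shift and pi rad each way for a turn. Its arguments: {"type":"object","properties":{"deltas":{"type":"array"},"force":{"type":"number"}},"required":["deltas"]}

```bash
ls; mkdir -p pics
python3 - <<'E'
from plant import get_state, vision, r
import cv2
print(get_state())
for n in("scene","top"):
    im=vision.snapshot(n); cv2.imwrite(f"pics/{n}0.png",cv2.resize(im[:,:,::-1],None,fx=1.5,fy=1.5))
    print(n,vision.camera_model(n))
E
```

```text
pics
{'clock': 0.0, 'q': array([ 1.17982238,  0.68998588, -0.19450336,  1.5663038 ,  0.15733224,
        0.90249503, -0.21510162]), 'qd': array([-0.00183275,  0.00048391,  0.00056338,  0.00099705, -0.0009761 ,
        0.00025906, -0.00041101]), 'joint_torque': array([ 1.19663237e-04, -5.27555859e+01, -1.26680911e+00, -1.53428435e+01,
       -5.25914936e-02,  6.77533069e-03,  1.87236465e-04]), 'tool_pos': array([ 0.25728023, -0.56895706,  0.25691927]), 'eef_rot': array([ 8.40296184e-01, -5.42126844e-01, -7.95768722e-04, -4.18306240e-04]), 'contact_force': array([ 0.5688892 , -0.46652312,  0.22326749]), 'moment': array([ 0.02125101, -0.01755406,  0.00848845]), 'opening': 0.9982458995482316}
scene {'vfov': 47.70975542282005, 'cx': 250.23592701123903, 'cy': 191.90709258150895, 'world_to_cam': array([[ 0.54471746,  0.83857098,  0.0090334 , -0.33854376],
       [-0.7115062 ,  0.45642367,  0.53426245,  0.4220001 ],
       [ 0.44389393, -0.29744941,  0.84527039, -1.42844648],
       [ 0.        ,  0.        ,  0.        ,  1.        ]])}
top {'vfov': 51.50884701961038, 'cx': 253.15370010478105, 'cy': 191.22628277318827, 'world_to_cam': array([[ 0.02377409, -0.99969954,  0.00596916, -0.02328028],
       [ 0.99044137,  0.02436457,  0.13576549, -0.61895258],
       [-0.13587014,  0.0026844 ,  0.99072302, -0.88980048],
       [ 0.        ,  0.        ,  0.        ,  1.        ]])}
```

View pics/scene0.png

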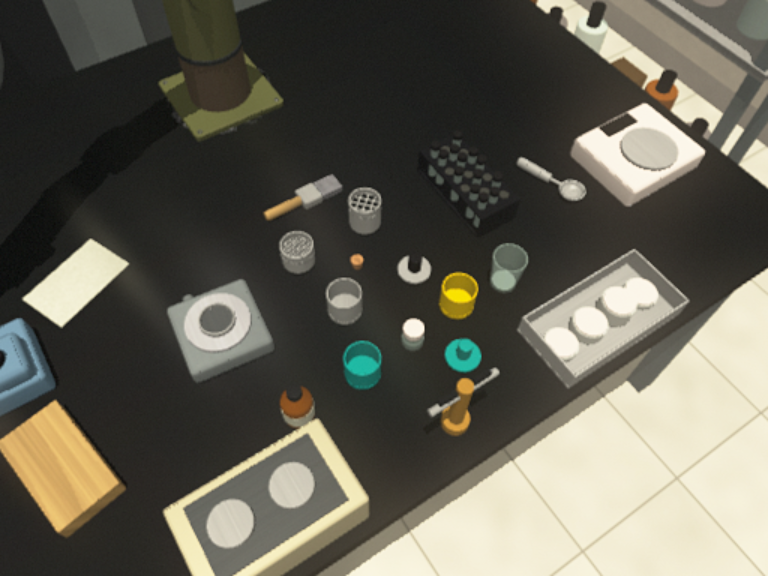

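View pics/top0.png

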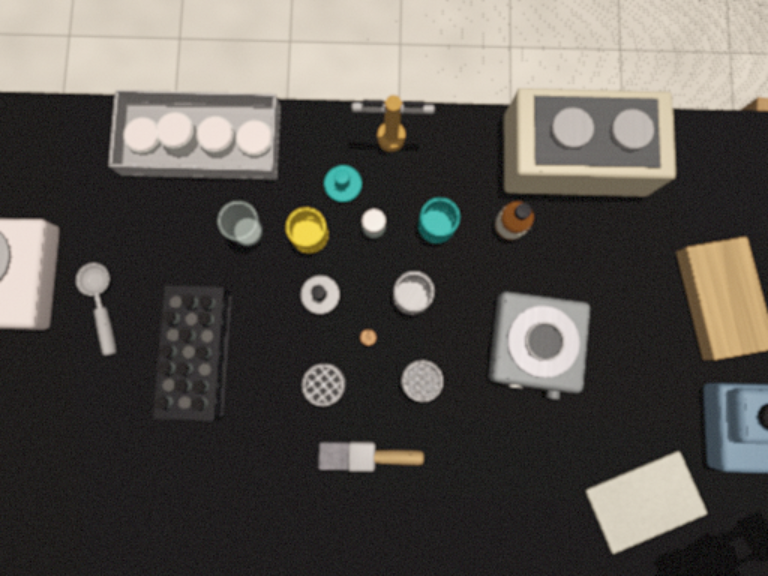

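```bash
cat > h.py <<'E'
import numpy as np,cv2
from plant import get_state, vision, r
def cam(n):
    m=vision.camera_model(n); f=192/np.tan(np.radians(m['vfov'])/2)
    return f,m['cx'],m['cy'],np.array(m['world_to_cam'])
def proj(n,P):
    f,cx,cy,T=cam(n); P=np.atleast_2d(P); c=P@T[:3,:3].T+T[:3,3]
    return np.c_[cx+f*c[:,0]/-c[:,2], cy+f*(-c[:,1])/-c[:,2]]
def back(n,uv,z):
    f,cx,cy,T=cam(n); d=np.array([(uv[0]-cx)/f,-(uv[1]-cy)/f,-1]); R=T[:3,:3]
    o=-R.T@T[:3,3]; d=R.T@d; return o+d*(z-o[2])/d[2]
def circ(x,y,z,rad,N=60):
    a=np.linspace(0,2*np.pi,N); return np.c_[x+rad*np.cos(a),y+rad*np.sin(a),0*a+z]
def overlay(n,img,circles,c,half,out,s=6):
    """circles list of (x,y,z,r); crop around pixel c"""
    x0,y0=int(c[0]-half),int(c[1]-half); im=img[max(y0,0):y0+2*half,max(x0,0):x0+2*half,::-1]
    x0=max(x0,0);y0=max(y0,0)
    im=cv2.resize(im,None,fx=s,fy=s,interpolation=cv2.INTER_CUBIC)
    for q in circles:
        p=proj(n,circ(*q)); p=((p-[x0,y0]+.5)*s-.5)
        cv2.polylines(im,[np.round(p).astype(np.int32)],True,(0,0,255),1)
    return im
E
python3 - <<'E'
from h import *
t=vision.snapshot('top'); s=vision.snapshot('scene'); np.savez('im0.npz',t=t,s=s)
P={'pan':((414,291),(345,293),.062),'fine':((422,381),(297,244),.054),'coarse':((323,384),(365,199),.07),'lid':((319,292),(415,260),.049),'seat':((545,341),(217,319),.062)}
for k,(a,b,z) in P.items(): print(k,back('top',np.array(a)/1.5,z),back('scene',np.array(b)/1.5,z))
E
```

```text
pan [ 0.6115062  -0.06072298  0.062     ] [ 0.61519063 -0.0569258   0.062     ]
fine [ 0.47586759 -0.07547566  0.054     ] [ 0.47842896 -0.07246634  0.054     ]
coarse [0.46830587 0.07228939 0.07      ] [0.46772883 0.07667977 0.07      ]
lid [0.60804549 0.08545714 0.049     ] [0.61629479 0.08552969 0.049     ]
seat [ 0.54015578 -0.2599922   0.062     ] [ 0.54536035 -0.2577598   0.062     ]
```

```bash
cat > fit.py <<'E'
from h import *
from scipy.ndimage import map_coordinates, gaussian_filter
def G(img):
    g=img.astype(float).max(2); g=gaussian_filter(g,.8); return g
def fit(n,img,x,y,rings,rng=.008):
    # rings: (z,r,sign) sign=+1 bright inside ; gradient along radial
    g=G(img); best=(-1e9,)
    def sc(x,y):
        s=0
        for z,rad,sg in rings:
            a=proj(n,circ(x,y,z,rad-.0012)); b=proj(n,circ(x,y,z,rad+.0012))
            s+=sg*(map_coordinates(g,[a[:,1],a[:,0]],order=1)-map_coordinates(g,[b[:,1],b[:,0]],order=1)).mean()
        return s
    for st,R in((.001,rng),(.00025,.0015)):
        c=(x,y) if best[0]<-1e8 else best[1:]
        for dx in np.arange(-R,R+st/2,st):
            for dy in np.arange(-R,R+st/2,st):
                v=sc(c[0]+dx,c[1]+dy)
                if v>best[0]: best=(v,c[0]+dx,c[1]+dy)
    return best
R={'pan':(.613,-.059,[(.062,.03,1)]),'fine':(.477,-.074,[(.054,.03,1)]),'coarse':(.468,.0745,[(.07,.03,1)]),
'lid':(.612,.0855,[(.013,.03,1),(.049,.012,-.3)]),'seat':(.5425,-.259,[(.062,.027,-1)])}
E
python3 - <<'E'
from fit import *
d=np.load('im0.npz'); I={'top':d['t'],'scene':d['s']}
rows=[]
for k,(x,y,rg) in R.items():
    row=[]
    for n in I:
        b=fit(n,I[n],x,y,rg); print(k,n,np.round(b,4))
        c=proj(n,[[x,y,rg[0][0]]])[0]
        row.append(overlay(n,I[n],[(b[1],b[2],z,r_) for z,r_,_ in rg],c,26,None,s=3))
    rows.append(np.vstack(row))
cv2.imwrite('pics/ov0.png',np.hstack(rows))
E
```

```text
pan top [47.1265  0.613  -0.0605]
pan scene [32.914   0.6118 -0.0582]
fine top [47.2787  0.4768 -0.0755]Traceback (most recent call last):
  File "<stdin>", line 7, in <module>
  File "fit.py", line 18, in fit
    v=sc(c[0]+dx,c[1]+dy)
  File "fit.py", line 11, in sc
    a=proj(n,circ(x,y,z,rad-.0012)); b=proj(n,circ(x,y,z,rad+.0012))
                                       ~~~~^^^^^^^^^^^^^^^^^^^^^^^^^
  File "h.py", line 7, in proj
    f,cx,cy,T=cam(n); P=np.atleast_2d(P); c=P@T[:3,:3].T+T[:3,3]
              ~~~^^^
  File "h.py", line 4, in cam
    m=vision.camera_model(n); f=192/np.tan(np.radians(m['vfov'])/2)
ValueError: time passes only in moves, steps and waits
```

Too many model reads; cache the calibration.

```bash
python3 - <<'E'
from plant import vision
import json
json.dump({n:{k:(v.tolist() if hasattr(v,'tolist') else v) for k,v in vision.camera_model(n).items()} for n in('top','scene')},open('cal.json','w'))
E
sed -i 's/^    m=vision.camera_model(n);/    m=CAL[n];/; 1a import json\nCAL=json.load(open("cal.json"))' h.py
cat > run.py <<'E'
import sys
from fit import *
def run(I,out,names):
    rows=[]
    for k in names:
        x,y,rg=R[k]; row=[]
        for n in I:
            b=fit(n,I[n],x,y,rg); print(k,n,np.round(b,4))
            c=proj(n,[[x,y,rg[0][0]]])[0]
            row.append(overlay(n,I[n],[(b[1],b[2],z,r_) for z,r_,_ in rg],c,26,None,s=3))
        rows.append(np.vstack(row))
    cv2.imwrite(out,np.hstack(rows))
E
python3 - <<'E'
from run import *
d=np.load('im0.npz'); run({'top':d['t'],'scene':d['s']},'pics/ov0.png',list(R))
print(get_state()['clock'])
E
```

```text
pan top [47.1265  0.613  -0.0605]
pan scene [32.914   0.6118 -0.0582]
fine top [47.2787  0.4768 -0.0755]
fine scene [28.7311  0.4768 -0.074 ]
coarse top [44.1562  0.4682  0.073 ]
coarse scene [26.7297  0.4672  0.0748]
lid top [67.8005  0.609   0.0878]
lid scene [46.1512  0.6108  0.089 ]
seat top [32.5768  0.541  -0.26  ]
seat scene [30.5842  0.5407 -0.2585]
0.2
```

View pics/ov0.png

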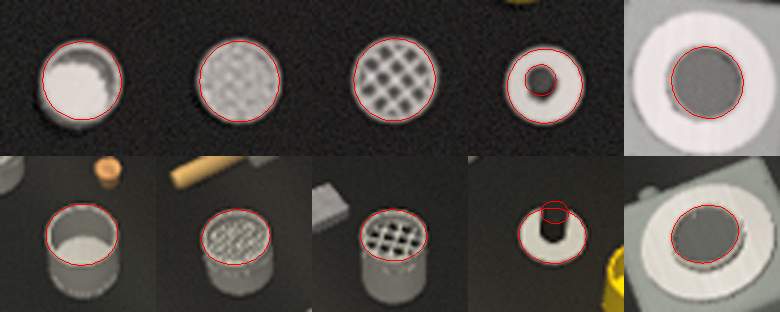

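```bash
cat > go.py <<'E'
import sys
from h import *
from scipy.spatial.transform import Rotation as Ro
YAW=-1.1464
def go(*t):
    s=get_state(); p=s['tool_pos']; q=Ro.from_quat(s['eef_rot'])
    x=np.array([np.cos(YAW),np.sin(YAW),0]); z=np.array([0,0,-1.]); T=Ro.from_matrix(np.c_[x,np.cross(z,x),z])
    print('clk',round(s['clock'],2),'pos',np.round(p,4),'F',np.round(s['contact_force'],1),'open',round(s['opening'],3))
    w=(q.inv()*T).as_rotvec()/np.pi
    for a in t:
        d=np.array(a)-p; print(a,'shift',np.round(q.inv().apply(d)/.3,3),'turn',np.round(w,4),'mm',round(np.linalg.norm(d)*1000))
go(*eval('['+sys.argv[1]+']'))
E
python3 go.py "(.4,-.35,.257),(.612,-.059,.2)"
```

```text
clk 0.2 pos [ 0.2574 -0.5692  0.2572] F [-0.3  0.4 -1. ] open 0.999
(0.4, -0.35, 0.257) shift [-0.47  -0.734  0.001] turn [0.     0.0003 0.0002] mm 261
(0.612, -0.059, 0.2) shift [-1.062 -1.778  0.192] turn [0.     0.0003 0.0002] mm 624
```

>>> {"name": "play_rows", "arguments": {
  "deltas": [
    [[-1, -0.1, -0.15, 0, 0, 0, 0], [-1, -0.2, -0.31, 0, 0, 0, 0], [-1, -0.3, -0.47, 0, 0, 0, 0], [-1, -0.4, -0.62, 0, 0, 0, 0], [-1, -0.47, -0.734, 0, 0, 0, 0]]
  ]
}}

```text
clock: 0.82
tool_pos: [0.4012, -0.3474, 0.2574]
eef_rot: [0.841, -0.541, -0.001, -0.001]
contact_force: [0.2, 0.0, 1.1]
opening: 1.003
```

```bash
python3 go.py "(.55,-.15,.2),(.6124,-.0594,.2)"
```

```text
clk 0.82 pos [ 0.4012 -0.3474  0.2574] F [0.2 0.  1.1] open 1.003
(0.55, -0.15, 0.2) shift [-0.393 -0.724  0.192] turn [-0.0002  0.0005  0.0009] mm 254
(0.6124, -0.0594, 0.2) shift [-0.582 -1.038  0.193] turn [-0.0002  0.0005  0.0009] mm 362
```

>>> {"name": "play_rows", "arguments": {
  "deltas": [
    [[-1, -0.09, -0.16, 0.04, 0, 0, 0], [-1, -0.18, -0.32, 0.09, 0, 0, 0], [-1, -0.27, -0.48, 0.14, 0, 0, 0], [-1, -0.35, -0.64, 0.19, 0, 0, 0], [-1, -0.393, -0.724, 0.192, 0, 0, 0]]
  ]
}}

```text
clock: 1.45
tool_pos: [0.5513, -0.1461, 0.1989]
eef_rot: [0.842, -0.539, -0.002, -0.001]
contact_force: [-0.1, -0.6, -0.1]
opening: 1.001
```

```bash
python3 go.py "(.6124,-.0594,.12)"
```

```text
clk 1.45 pos [ 0.5513 -0.1461  0.1989] F [-0.1 -0.6 -0.1] open 1.001
(0.6124, -0.0594, 0.12) shift [-0.176 -0.306  0.264] turn [-0.0001  0.0013  0.0023] mm 132
```

>>> {"name": "play_rows", "arguments": {
  "deltas": [
    [[-1, -0.06, -0.1, 0.09, 0, 0, 0], [-1, -0.12, -0.2, 0.18, 0, 0, 0], [-1, -0.176, -0.306, 0.264, 0, 0.001, 0.002], [-1, -0.176, -0.306, 0.264, 0, 0.001, 0.002], [-1, -0.176, -0.306, 0.264, 0, 0.001, 0.002]]
  ]
}}

```text
clock: 2.08
tool_pos: [0.612, -0.0604, 0.1199]
eef_rot: [0.84, -0.542, -0.0, 0.0]
contact_force: [0.5, 0.6, 0.8]
opening: 1.002
```

```bash
python3 go.py "(.6124,-.0594,.042)"
python3 - <<'E'
from h import *
t=vision.snapshot('top'); s=vision.snapshot('scene')
p=get_state()['tool_pos']
print(proj('top',[p]),proj('scene',[p]))
o=[overlay(n,i,[(.6124,-.0594,.062,.03),(p[0],p[1],p[2]-.019,.003)],proj(n,[[.612,-.059,.08]])[0],50,None,s=5) for n,i in(('top',t),('scene',s))]
cv2.imwrite('pics/a1.png',cv2.resize(np.hstack(o),(800,400)))
E
```

```text
clk 2.08 pos [ 0.612  -0.0604  0.1199] F [0.5 0.6 0.8] open 1.002
(0.6124, -0.0594, 0.042) shift [-0.002 -0.003  0.26 ] turn [0.0002 0.0001 0.0001] mm 78
[[278.0159234  190.16351056]] [[227.01686843 182.3208336 ]]
```

View pics/a1.png

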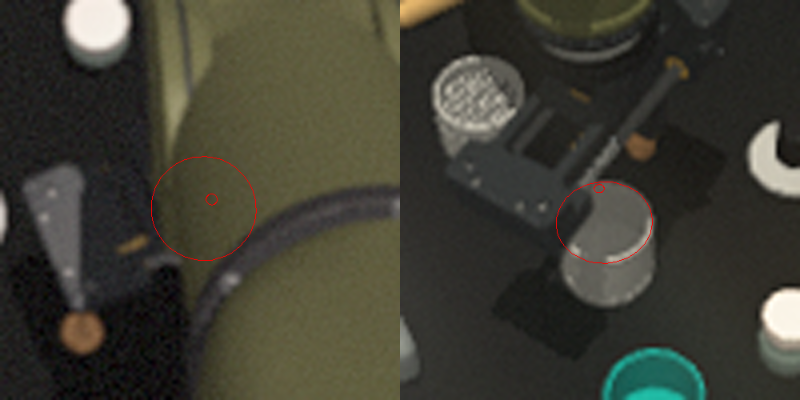

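The gripper hovers over the pan in both views, with the pan rim at about (605,222) in the scene half. Descending.

>>> {"name": "play_rows", "arguments": {
  "deltas": [
    [[-1, -0.002, -0.003, 0.1, 0, 0, 0], [-1, -0.002, -0.003, 0.2, 0, 0, 0], [-1, -0.002, -0.003, 0.26, 0, 0, 0], [-1, -0.002, -0.003, 0.26, 0, 0, 0]]
  ]
}}

```text
clock: 2.68
tool_pos: [0.6119, -0.0612, 0.042]
eef_rot: [0.84, -0.543, -0.0, 0.001]
contact_force: [-0.2, -0.5, 0.1]
opening: 0.996
```

>>> {"name": "play_rows", "arguments": {
  "deltas": [
    [[0.2, 0, 0, 0, 0, 0, 0], [0.6, 0, 0, 0, 0, 0, 0], [1, 0, 0, 0, 0, 0, 0], [1, 0, 0, 0, 0, 0, 0], [1, 0, 0, 0, 0, 0, 0]]
  ],
  "force": 20
}}

```text
clock: 3.3
tool_pos: [0.6123, -0.061, 0.0427]
eef_rot: [0.84, -0.543, -0.0, 0.0]
contact_force: [-0.5, 1.6, 5.5]
opening: 0.662
```

```bash
python3 go.py "(.6124,-.0594,.14)"
```

```text
clk 3.3 pos [ 0.6123 -0.061   0.0427] F [-0.5  1.6  5.5] open 0.662
(0.6124, -0.0594, 0.14) shift [-0.005 -0.002 -0.324] turn [ 0.0003 -0.     -0.0007] mm 97
```

>>> {"name": "play_rows", "arguments": {
  "deltas": [
    [[1, 0, 0, -0.05, 0, 0, 0], [1, 0, 0, -0.15, 0, 0, 0], [1, 0, 0, -0.25, 0, 0, 0], [1, 0, 0, -0.324, 0, 0, 0]]
  ]
}}

```text
clock: 3.8
tool_pos: [0.6126, -0.0612, 0.1418]
eef_rot: [0.84, -0.543, 0.0, 0.0]
contact_force: [0.3, 0.5, -1.3]
opening: 0.664
```

```bash
python3 go.py "(.5408,-.2593,.15)"
```

```text
clk 3.8 pos [ 0.6126 -0.0612  0.1418] F [ 0.3  0.5 -1.3] open 0.664
(0.5408, -0.2593, 0.15) shift [ 0.504  0.489 -0.027] turn [-0.0001 -0.0003 -0.0007] mm 211
```

>>> {"name": "play_rows", "arguments": {
  "deltas": [
    [[1, 0.1, 0.1, -0.02, 0, 0, 0], [1, 0.25, 0.24, -0.027, 0, 0, 0], [1, 0.4, 0.38, -0.027, 0, 0, 0], [1, 0.504, 0.489, -0.027, 0, 0, 0], [1, 0.504, 0.489, -0.027, 0, 0, 0]]
  ]
}}

```text
clock: 4.42
tool_pos: [0.5376, -0.2653, 0.1504]
eef_rot: [0.837, -0.547, 0.001, 0.002]
contact_force: [0.6, 0.4, -1.9]
opening: 0.664
```

```bash
python3 go.py "(.5408,-.2593,.106)"
cat > snap.py <<'E'
import sys
from h import *
# args: out x y z half
out=sys.argv[1]; c=eval(sys.argv[2]); half=int(sys.argv[3]); C=eval(sys.argv[4]) if len(sys.argv)>4 else []
o=[cv2.resize(overlay(n,vision.snapshot(n),C,proj(n,[c])[0],half,None,s=6),(400,400)) for n in('top','scene')]
cv2.imwrite(out,np.hstack(o))
E
python3 snap.py pics/a2.png "(.541,-.259,.09)" 40 "[(.5408,-.2593,.062,.03)]"
```

```text
clk 4.42 pos [ 0.5376 -0.2653  0.1504] F [ 0.6  0.4 -1.9] open 0.664
(0.5408, -0.2593, 0.106) shift [-0.015 -0.018  0.148] turn [ 0.001  -0.0012 -0.0035] mm 45
```

View pics/a2.png

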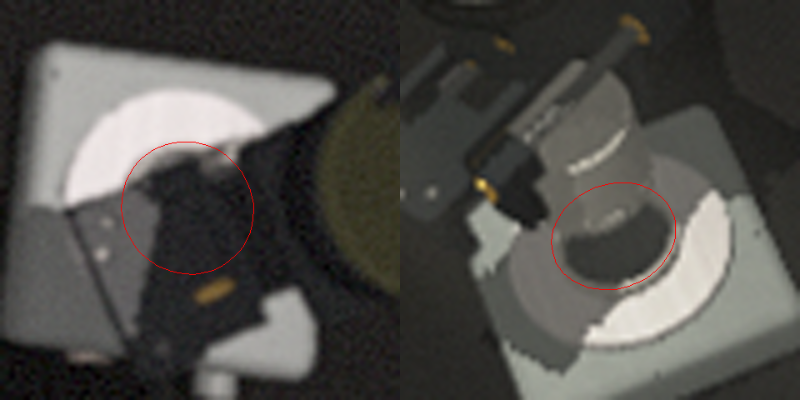

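>>> {"name": "play_rows", "arguments": {
  "deltas": [
    [[1, -0.015, -0.018, 0.07, 0.001, -0.001, -0.0035], [1, -0.015, -0.018, 0.12, 0.001, -0.001, -0.0035], [1, -0.015, -0.018, 0.12, 0.001, -0.001, -0.0035], [1, -0.015, -0.018, 0.12, 0.001, -0.001, -0.0035]]
  ]
}}

```text
clock: 5.03
tool_pos: [0.5442, -0.2527, 0.1147]
eef_rot: [0.842, -0.539, 0.0, -0.002]
contact_force: [-0.8, -0.1, -1.8]
opening: 0.664
```

```bash
python3 go.py "(.5408,-.2593,.106),(.5408,-.2593,.097)"; 
python3 snap.py pics/a3.png "(.541,-.259,.09)" 40 "[(.5408,-.2593,.062,.027),(.5408,-.2593,.08,.03),(.5408,-.2593,.073,.0255)]"
```

```text
clk 5.03 pos [ 0.5442 -0.2527  0.1147] F [-0.8 -0.1 -1.8] open 0.664
(0.5408, -0.2593, 0.106) shift [0.015 0.02  0.029] turn [-0.0014  0.0006  0.0027] mm 11
(0.5408, -0.2593, 0.097) shift [0.015 0.02  0.059] turn [-0.0014  0.0006  0.0027] mm 19
```

View pics/a3.png

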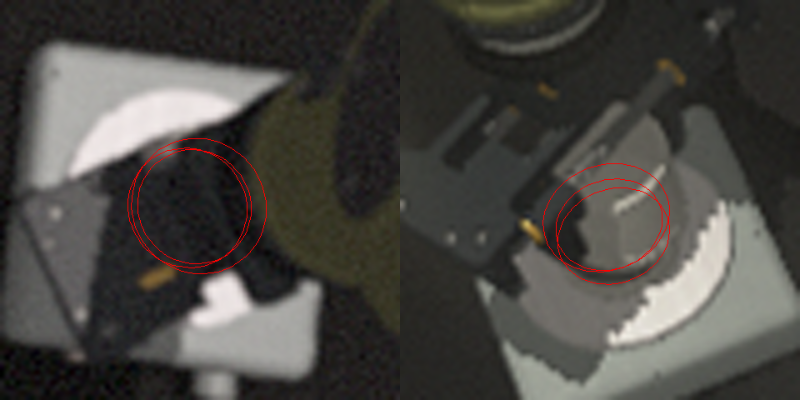

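>>> {"name": "play_rows", "arguments": {
  "deltas": [
    [[1, 0.015, 0.02, 0.0, -0.001, 0.0006, 0.0027], [1, 0.015, 0.02, 0, -0.001, 0.0006, 0.0027], [1, 0.015, 0.02, 0, -0.001, 0.0006, 0.0027], [1, 0.015, 0.02, 0, -0.001, 0.0006, 0.0027], [1, 0.015, 0.02, 0, -0.001, 0.0006, 0.0027]]
  ]
}}

```text
clock: 5.75
tool_pos: [0.5408, -0.2594, 0.1149]
eef_rot: [0.84, -0.542, 0.001, -0.001]
contact_force: [-0.1, -0.5, -1.5]
opening: 0.661
```

```bash
python3 go.py "(.5408,-.2593,.106),(.5408,-.2593,.097)"; 
python3 snap.py pics/a4.png "(.541,-.259,.09)" 40 "[(.5408,-.2593,.062,.027),(.5408,-.2593,.08,.03),(.5408,-.2593,.073,.0255)]"; python3 go.py "(.5408,-.2593,.097)"
```

```text
clk 5.75 pos [ 0.5408 -0.2594  0.1149] F [-0.1 -0.5 -1.5] open 0.661
(0.5408, -0.2593, 0.106) shift [-0.   -0.    0.03] turn [-0.0006 -0.0001 -0.0001] mm 9
(0.5408, -0.2593, 0.097) shift [-0.   -0.    0.06] turn [-0.0006 -0.0001 -0.0001] mm 18
clk 5.85 pos [ 0.5408 -0.2595  0.115 ] F [-0.7 -1.  -1. ] open 0.661
(0.5408, -0.2593, 0.097) shift [-0.001 -0.     0.06 ] turn [-0.0006 -0.0001 -0.0001] mm 18
```

View pics/a4.png

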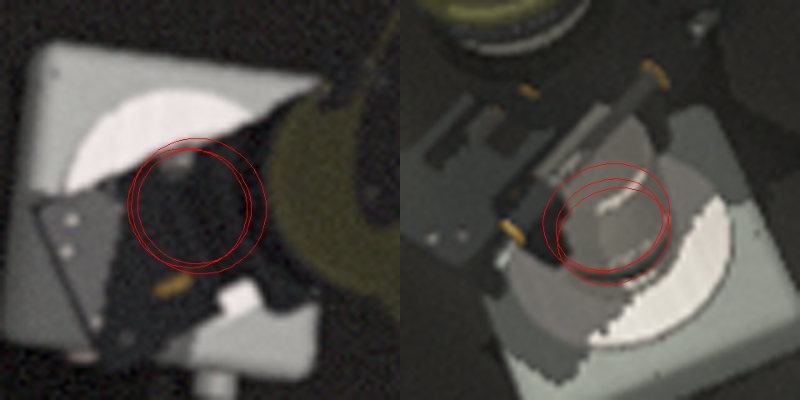

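>>> {"name": "play_rows", "arguments": {
  "deltas": [
    [[1, 0, 0, 0.015, 0, 0, 0], [1, 0, 0, 0.03, 0, 0, 0], [1, 0, 0, 0.045, 0, 0, 0], [1, 0, 0, 0.056, 0, 0, 0], [1, 0, 0, 0.056, 0, 0, 0]]
  ]
}}

```text
clock: 6.48
tool_pos: [0.5408, -0.2595, 0.098]
eef_rot: [0.84, -0.543, 0.001, -0.001]
contact_force: [0.2, 0.5, -1.3]
opening: 0.662
```

```bash
python3 go.py "(.5408,-.2593,.096)"
```

```text
clk 6.47 pos [ 0.5408 -0.2595  0.098 ] F [ 0.2  0.5 -1.3] open 0.662
(0.5408, -0.2593, 0.096) shift [-0.001 -0.     0.007] turn [-0.0005 -0.0001 -0.0002] mm 2
```

>>> {"name": "play_rows", "arguments": {
  "deltas": [
    [[1, 0, 0, 0.004, 0, 0, 0], [1, 0, 0, 0.008, 0, 0, 0], [1, 0, 0, 0.008, 0, 0, 0]]
  ]
}}

```text
clock: 6.85
tool_pos: [0.541, -0.2595, 0.0976]
eef_rot: [0.84, -0.543, 0.001, -0.001]
contact_force: [-4.6, 2.3, 13.8]
opening: 0.662
```

```bash
python3 go.py "(.5408,-.2593,.096)"
```

```text
clk 6.85 pos [ 0.541  -0.2595  0.0976] F [-4.6  2.3 13.8] open 0.662
(0.5408, -0.2593, 0.096) shift [-0.001  0.     0.005] turn [-0.0007 -0.0003 -0.0002] mm 2
```

>>> {"name": "play_rows", "arguments": {
  "deltas": [
    [[0.3, 0, 0, 0, 0, 0, 0], [-0.5, 0, 0, 0, 0, 0, 0], [-1, 0, 0, 0, 0, 0, 0], [-1, 0, 0, 0, 0, 0, 0]]
  ]
}}

```text
clock: 7.35
tool_pos: [0.541, -0.2595, 0.0974]
eef_rot: [0.84, -0.543, 0.001, -0.001]
contact_force: [-0.1, 0.3, 0.7]
opening: 0.956
```

>>> {"name": "play_rows", "arguments": {
  "deltas": [
    [[-1, 0, 0, -0.1, 0, 0, 0], [-1, 0, 0, -0.25, 0, 0, 0], [-1, 0, 0, -0.37, 0, 0, 0], [-1, 0, 0, -0.37, 0, 0, 0]]
  ]
}}

```text
clock: 7.85
tool_pos: [0.5425, -0.2602, 0.2111]
eef_rot: [0.84, -0.543, 0.004, -0.001]
contact_force: [0.3, -0.1, -1.0]
opening: 1.004
```

```bash
python3 go.py "(.4768,-.0748,.15)"
```

```text
clk 7.85 pos [ 0.5425 -0.2602  0.2111] F [ 0.3 -0.1 -1. ] open 1.004
(0.4768, -0.0748, 0.15) shift [-0.655 -0.053  0.201] turn [-0.002  -0.0017 -0.0003] mm 206
```

>>> {"name": "play_rows", "arguments": {
  "deltas": [
    [[-1, -0.15, -0.01, 0.03, 0, 0, 0], [-1, -0.33, -0.027, 0.1, 0, 0, 0], [-1, -0.5, -0.04, 0.16, -0.002, -0.0017, 0], [-1, -0.655, -0.053, 0.2, -0.002, -0.0017, 0], [-1, -0.655, -0.053, 0.2, -0.002, -0.0017, 0]]
  ]
}}

```text
clock: 8.48
tool_pos: [0.4742, -0.0704, 0.1485]
eef_rot: [0.842, -0.54, -0.003, 0.001]
contact_force: [0.7, -0.2, 0.7]
opening: 1.0
```

```bash
python3 snap.py pics/a5.png "(.541,-.259,.1)" 40 "[(.5408,-.2593,.117,.03)]"; python3 go.py "(.4768,-.0748,.1)"
```

```text
clk 8.57 pos [ 0.4764 -0.0747  0.1495] F [ 0.4 -1.3  0.2] open 0.998
(0.4768, -0.0748, 0.1) shift [ 0.001 -0.001  0.165] turn [ 0.0005  0.0001 -0.    ] mm 50
```

View pics/a5.png

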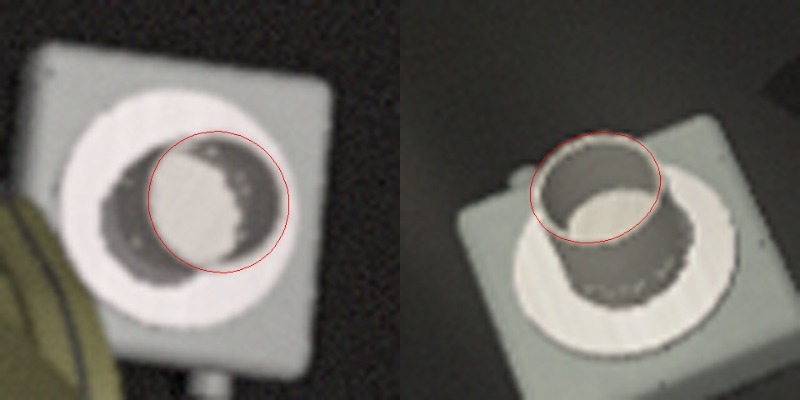

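The pan stands upright in the collar. The predicted seated rim coincides in both views, centred near (218,202) in the top half and (596,188) in the scene half. Next is the fine sieve.

>>> {"name": "play_rows", "arguments": {
  "deltas": [
    [[-1, 0.001, -0.001, 0.1, 0, 0, 0], [-1, 0.001, -0.001, 0.2, 0, 0, 0], [-1, 0.001, -0.001, 0.3, 0, 0, 0], [-1, 0.001, -0.001, 0.38, 0, 0, 0], [-1, 0.001, -0.001, 0.38, 0, 0, 0]]
  ]
}}

```text
clock: 9.2
tool_pos: [0.4762, -0.0766, 0.0342]
eef_rot: [0.839, -0.543, -0.001, 0.001]
contact_force: [-1.2, 0.0, 0.2]
opening: 1.0
```

>>> {"name": "play_rows", "arguments": {
  "deltas": [
    [[0.2, 0, 0, 0, 0, 0, 0], [0.6, 0, 0, 0, 0, 0, 0], [1, 0, 0, 0, 0, 0, 0], [1, 0, 0, 0, 0, 0, 0], [1, 0, 0, 0, 0, 0, 0]]
  ],
  "force": 20
}}

```text
clock: 9.82
tool_pos: [0.4766, -0.0767, 0.0349]
eef_rot: [0.839, -0.543, -0.001, 0.001]
contact_force: [0.2, 0.0, 5.5]
opening: 0.675
```

```bash
python3 go.py "(.4768,-.0748,.2)"
```

```text
clk 9.82 pos [ 0.4766 -0.0767  0.0349] F [0.2 0.  5.5] open 0.675
(0.4768, -0.0748, 0.2) shift [-0.005 -0.002 -0.55 ] turn [ 0.0009 -0.0001 -0.0008] mm 165
```

>>> {"name": "play_rows", "arguments": {
  "deltas": [
    [[1, 0, 0, -0.1, 0, 0, 0], [1, 0, 0, -0.25, 0, 0, 0], [1, 0, 0, -0.4, 0, 0, 0], [1, 0, 0, -0.55, 0, 0, 0], [1, 0, 0, -0.55, 0, 0, 0]]
  ]
}}

```text
clock: 10.45
tool_pos: [0.4787, -0.0766, 0.2027]
eef_rot: [0.839, -0.544, 0.002, -0.0]
contact_force: [0.8, -0.1, -1.3]
opening: 0.673
```

```bash
python3 go.py "(.541,-.2595,.2)"
```

```text
clk 10.45 pos [ 0.4787 -0.0766  0.2027] F [ 0.8 -0.1 -1.3] open 0.673
(0.541, -0.2595, 0.2) shift [0.641 0.06  0.011] turn [-0.001  -0.0011 -0.0009] mm 193
```

>>> {"name": "play_rows", "arguments": {
  "deltas": [
    [[1, 0.12, 0.01, 0.011, 0, 0, 0], [1, 0.28, 0.027, 0.011, 0, 0, 0], [1, 0.45, 0.04, 0.011, 0, 0, 0], [1, 0.58, 0.055, 0.011, 0, 0, 0], [1, 0.641, 0.06, 0.011, -0.001, -0.001, -0.001]]
  ]
}}

```text
clock: 11.08
tool_pos: [0.5399, -0.2623, 0.1979]
eef_rot: [0.839, -0.544, -0.001, 0.001]
contact_force: [-0.3, 1.5, -0.2]
opening: 0.672
```

>>> {"name": "play_rows", "arguments": {
  "deltas": [
    [[1, 0, 0, 0, 0, 0, 0], [1, 0, 0, 0, 0, 0, 0], [1, 0, 0, 0, 0, 0, 0], [1, 0, 0, 0, 0, 0, 0]]
  ]
}}

```text
clock: 11.58
tool_pos: [0.5399, -0.2612, 0.198]
eef_rot: [0.84, -0.543, -0.001, 0.001]
contact_force: [-0.8, -0.0, -0.1]
opening: 0.678
```

```bash
python3 go.py "(.541,-.2595,.158)"
```

```text
clk 11.57 pos [ 0.5399 -0.2612  0.198 ] F [-0.8 -0.  -0.1] open 0.678
(0.541, -0.2595, 0.158) shift [-0.004 -0.006  0.133] turn [ 0.0009  0.0003 -0.0005] mm 40
```

>>> {"name": "play_rows", "arguments": {
  "deltas": [
    [[1, -0.004, -0.006, 0.04, 0, 0, 0], [1, -0.004, -0.006, 0.09, 0.001, 0, 0], [1, -0.004, -0.006, 0.133, 0.001, 0, 0], [1, -0.004, -0.006, 0.133, 0.001, 0, 0], [1, -0.004, -0.006, 0.133, 0.001, 0, 0]]
  ]
}}

```text
clock: 12.2
tool_pos: [0.5411, -0.2595, 0.158]
eef_rot: [0.84, -0.543, -0.0, -0.0]
contact_force: [0.7, 0.4, -1.0]
opening: 0.677
```

```bash
python3 snap.py pics/a6.png "(.541,-.259,.12)" 40 "[(.5408,-.2593,.117,.03)]"; python3 go.py "(.541,-.2595,.145)"
```

```text
clk 12.3 pos [ 0.5413 -0.2596  0.1585] F [-0.1 -0.4 -1.2] open 0.677
(0.541, -0.2595, 0.145) shift [-0.001  0.001  0.045] turn [-0.0003  0.0001 -0.0005] mm 14
```

View pics/a6.png

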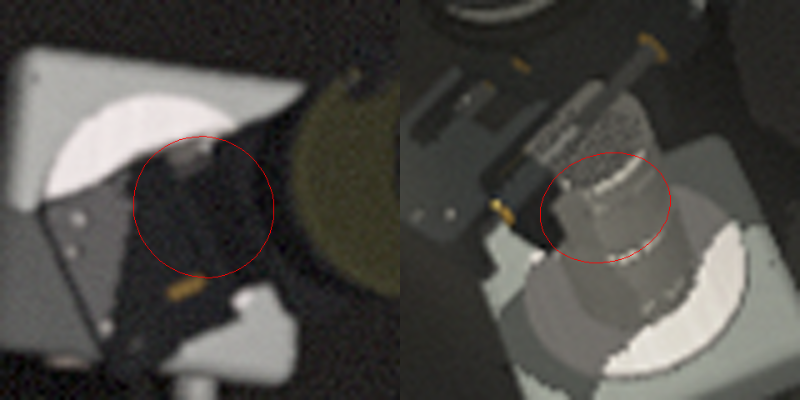

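The fine sieve hangs centred above the pan. Its mesh is visible near (605,135), and the gap to the pan rim is near (635,255). Lowering it.

>>> {"name": "play_rows", "arguments": {
  "deltas": [
    [[1, -0.001, 0.001, 0.015, 0, 0, 0], [1, -0.001, 0.001, 0.03, 0, 0, 0], [1, -0.001, 0.001, 0.042, 0, 0, 0], [1, -0.001, 0.001, 0.05, 0, 0, 0], [1, -0.001, 0.001, 0.05, 0, 0, 0]]
  ]
}}

```text
clock: 12.92
tool_pos: [0.5409, -0.2594, 0.1449]
eef_rot: [0.84, -0.543, 0.0, -0.0]
contact_force: [-3.5, 2.6, 10.8]
opening: 0.675
```

```bash
python3 go.py "(.541,-.2595,.144)"
```

```text
clk 12.93 pos [ 0.5409 -0.2594  0.1449] F [-3.5  2.6 10.8] open 0.675
(0.541, -0.2595, 0.144) shift [ 0.001 -0.     0.003] turn [-0.0003 -0.     -0.0005] mm 1
```

>>> {"name": "play_rows", "arguments": {
  "deltas": [
    [[0.3, 0, 0, 0, 0, 0, 0], [-0.5, 0, 0, 0, 0, 0, 0], [-1, 0, 0, 0, 0, 0, 0], [-1, 0, 0, 0, 0, 0, 0]]
  ]
}}

```text
clock: 13.42
tool_pos: [0.541, -0.2593, 0.1447]
eef_rot: [0.84, -0.543, 0.0, -0.0]
contact_force: [-0.8, -0.3, -0.5]
opening: 0.948
```

>>> {"name": "play_rows", "arguments": {
  "deltas": [
    [[-1, 0, 0, -0.1, 0, 0, 0], [-1, 0, 0, -0.25, 0, 0, 0], [-1, 0, 0, -0.3, 0, 0, 0], [-1, 0, 0, -0.3, 0, 0, 0]]
  ]
}}

```text
clock: 13.92
tool_pos: [0.5412, -0.2596, 0.2353]
eef_rot: [0.84, -0.543, 0.001, -0.001]
contact_force: [-0.4, 0.2, -0.9]
opening: 0.999
```

```bash
python3 go.py "(.50,-.08,.2),(.4677,.0739,.15)"
```

```text
clk 13.93 pos [ 0.5412 -0.2596  0.2353] F [-0.4  0.2 -0.9] open 0.999
(0.5, -0.08, 0.2) shift [-0.602 -0.12   0.117] turn [-0.0007 -0.0004 -0.0006] mm 188
(0.4677, 0.0739, 0.15) shift [-1.115 -0.232  0.283] turn [-0.0007 -0.0004 -0.0006] mm 352
```

>>> {"name": "play_rows", "arguments": {
  "deltas": [
    [[-1, -0.15, -0.03, 0.02, 0, 0, 0], [-1, -0.33, -0.07, 0.06, 0, 0, 0], [-1, -0.5, -0.1, 0.11, 0, 0, 0], [-1, -0.69, -0.14, 0.16, 0, 0, 0], [-1, -0.85, -0.175, 0.2, 0, 0, 0]]
  ]
}}

```text
clock: 14.55
tool_pos: [0.4827, -0.0035, 0.1732]
eef_rot: [0.84, -0.543, -0.0, 0.0]
contact_force: [1.2, -0.3, -0.6]
opening: 1.003
```

```bash
python3 snap.py pics/a7.png "(.541,-.259,.12)" 40 "[(.5410,-.2594,.164,.03)]"; python3 go.py "(.4677,.0739,.12)"
```

```text
clk 14.65 pos [0.4815 0.0012 0.1727] F [ 0.5  0.4 -0.2] open 1.0
(0.4677, 0.0739, 0.12) shift [-0.239 -0.06   0.177] turn [0.0008 0.0014 0.0029] mm 91
```

View pics/a7.png

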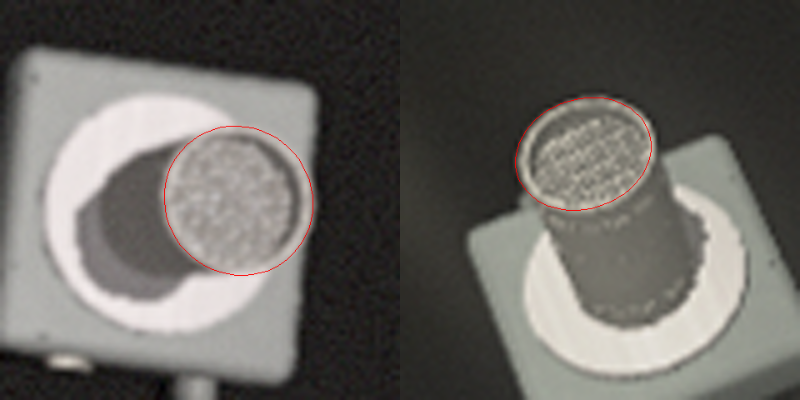

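The fine sieve is seated. The predicted rim at z 0.164 matches in both views, centred near (238,200) in the top half and (583,153) in the scene half.

>>> {"name": "play_rows", "arguments": {
  "deltas": [
    [[-1, -0.1, -0.03, 0.06, 0, 0, 0], [-1, -0.2, -0.05, 0.12, 0, 0, 0.002], [-1, -0.239, -0.06, 0.177, 0.001, 0.001, 0.003], [-1, -0.239, -0.06, 0.177, 0.001, 0.001, 0.003], [-1, -0.239, -0.06, 0.177, 0.001, 0.001, 0.003]]
  ]
}}

```text
clock: 15.28
tool_pos: [0.4676, 0.0727, 0.1198]
eef_rot: [0.84, -0.543, -0.0, -0.0]
contact_force: [0.3, -0.4, 0.2]
opening: 0.998
```

```bash
python3 go.py "(.4677,.0739,.046)"
```

```text
clk 15.28 pos [0.4676 0.0727 0.1198] F [ 0.3 -0.4  0.2] open 0.998
(0.4677, 0.0739, 0.046) shift [-0.003 -0.002  0.246] turn [ 0.0001  0.0002 -0.0005] mm 74
```

>>> {"name": "play_rows", "arguments": {
  "deltas": [
    [[-1, -0.003, -0.002, 0.07, 0, 0, 0], [-1, -0.003, -0.002, 0.16, 0, 0, 0], [-1, -0.003, -0.002, 0.246, 0, 0, 0], [-1, -0.003, -0.002, 0.246, 0, 0, 0], [-1, -0.003, -0.002, 0.246, 0, 0, 0]]
  ]
}}

```text
clock: 15.9
tool_pos: [0.4682, 0.0731, 0.0469]
eef_rot: [0.839, -0.544, 0.0, -0.0]
contact_force: [0.1, -0.8, -0.0]
opening: 1.004
```

>>> {"name": "play_rows", "arguments": {
  "deltas": [
    [[0.2, 0, 0, 0, 0, 0, 0], [0.6, 0, 0, 0, 0, 0, 0], [1, 0, 0, 0, 0, 0, 0], [1, 0, 0, 0, 0, 0, 0], [1, 0, 0, 0, 0, 0, 0]]
  ],
  "force": 22
}}

```text
clock: 16.52
tool_pos: [0.4685, 0.0731, 0.0473]
eef_rot: [0.839, -0.544, 0.0, -0.001]
contact_force: [0.0, -0.3, 6.0]
opening: 0.678
```

```bash
python3 go.py "(.4677,.0739,.26)"
```

```text
clk 16.52 pos [0.4685 0.0731 0.0473] F [ 0.  -0.3  6. ] open 0.678
(0.4677, 0.0739, 0.26) shift [-0.003  0.    -0.709] turn [-0.0004 -0.     -0.0009] mm 213
```

>>> {"name": "play_rows", "arguments": {
  "deltas": [
    [[1, 0, 0, -0.12, 0, 0, 0], [1, 0, 0, -0.28, 0, 0, 0], [1, 0, 0, -0.45, 0, 0, 0], [1, 0, 0, -0.62, 0, 0, 0], [1, 0, 0, -0.709, 0, 0, 0]]
  ]
}}

```text
clock: 17.15
tool_pos: [0.4685, 0.0731, 0.2623]
eef_rot: [0.839, -0.544, 0.001, -0.002]
contact_force: [0.2, -0.1, -1.8]
opening: 0.682
```

```bash
python3 go.py "(.541,-.2594,.25)"
```

```text
clk 17.15 pos [0.4685 0.0731 0.2623] F [ 0.2 -0.1 -1.8] open 0.682
(0.541, -0.2594, 0.25) shift [1.11  0.233 0.041] turn [-0.0013 -0.0002 -0.0009] mm 340
```

>>> {"name": "play_rows", "arguments": {
  "deltas": [
    [[1, 0.12, 0.025, 0.01, 0, 0, 0], [1, 0.28, 0.06, 0.02, 0, 0, 0], [1, 0.45, 0.095, 0.03, 0, 0, 0], [1, 0.6, 0.126, 0.03, 0, 0, 0], [1, 0.7, 0.147, 0.03, -0.001, 0, -0.001]]
  ]
}}

```text
clock: 17.77
tool_pos: [0.5136, -0.1393, 0.2527]
eef_rot: [0.839, -0.543, 0.0, 0.001]
contact_force: [1.0, 0.8, -1.0]
opening: 0.679
```

```bash
python3 go.py "(.541,-.2594,.25)"
```

```text
clk 17.77 pos [ 0.5136 -0.1393  0.2527] F [ 1.   0.8 -1. ] open 0.679
(0.541, -0.2594, 0.25) shift [0.403 0.08  0.009] turn [ 0.0003 -0.0002 -0.0008] mm 123
```

>>> {"name": "play_rows", "arguments": {
  "deltas": [
    [[1, 0.12, 0.025, 0.009, 0, 0, 0], [1, 0.24, 0.05, 0.009, 0, 0, 0], [1, 0.34, 0.07, 0.009, 0, 0, 0], [1, 0.403, 0.08, 0.009, 0, 0, 0], [1, 0.403, 0.08, 0.009, 0, 0, 0]]
  ]
}}

```text
clock: 18.4
tool_pos: [0.5404, -0.2609, 0.2492]
eef_rot: [0.839, -0.545, -0.001, 0.001]
contact_force: [0.2, 0.3, -2.2]
opening: 0.677
```

>>> {"name": "play_rows", "arguments": {
  "deltas": [
    [[1, 0, 0, 0, 0, 0, 0], [1, 0, 0, 0, 0, 0, 0], [1, 0, 0, 0, 0, 0, 0], [1, 0, 0, 0, 0, 0, 0]]
  ]
}}

```text
clock: 18.9
tool_pos: [0.5404, -0.2605, 0.2494]
eef_rot: [0.839, -0.544, -0.001, 0.001]
contact_force: [-0.4, -0.3, -1.4]
opening: 0.674
```

```bash
python3 go.py "(.541,-.2594,.217)"
```

```text
clk 18.9 pos [ 0.5404 -0.2605  0.2494] F [-0.4 -0.3 -1.4] open 0.674
(0.541, -0.2594, 0.217) shift [-0.002 -0.003  0.108] turn [ 0.0007 -0.0001 -0.0015] mm 32
```

>>> {"name": "play_rows", "arguments": {
  "deltas": [
    [[1, -0.002, -0.003, 0.04, 0, 0, 0], [1, -0.002, -0.003, 0.08, 0.001, 0, -0.001], [1, -0.002, -0.003, 0.108, 0.001, 0, -0.001], [1, -0.002, -0.003, 0.108, 0.001, 0, -0.001], [1, -0.002, -0.003, 0.108, 0.001, 0, -0.001]]
  ]
}}

```text
clock: 19.52
tool_pos: [0.5412, -0.2597, 0.2171]
eef_rot: [0.84, -0.543, 0.001, -0.0]
contact_force: [0.9, -0.3, -1.7]
opening: 0.677
```

```bash
python3 snap.py pics/a8.png "(.541,-.259,.15)" 45 "[(.541,-.2594,.164,.03)]"; python3 go.py "(.541,-.2594,.203)"
```

```text
clk 19.62 pos [ 0.5412 -0.2598  0.2174] F [-0.1  0.1 -1.8] open 0.672
(0.541, -0.2594, 0.203) shift [-0.001  0.     0.048] turn [-0.0005 -0.0003 -0.0005] mm 14
```

View pics/a8.png

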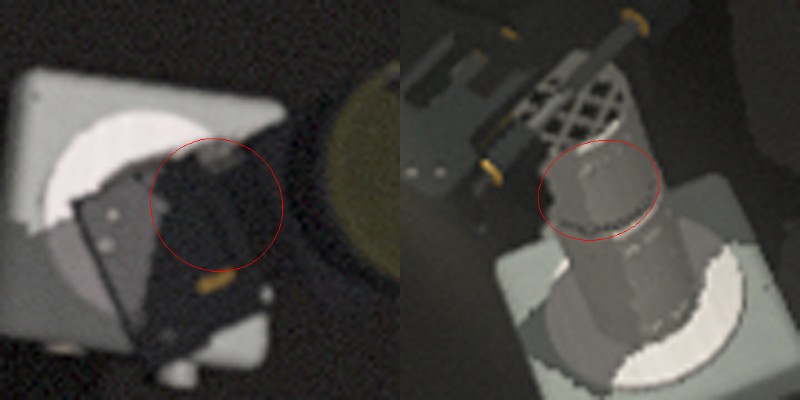

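The coarse sieve's foot, around (600,225) in the scene half, is centred over the fine sieve's rim. Lowering it.

>>> {"name": "play_rows", "arguments": {
  "deltas": [
    [[1, -0.001, 0, 0.015, 0, 0, 0], [1, -0.001, 0, 0.03, 0, 0, 0], [1, -0.001, 0, 0.042, 0, 0, 0], [1, -0.001, 0, 0.05, 0, 0, 0], [1, -0.001, 0, 0.05, 0, 0, 0]]
  ]
}}

```text
clock: 20.25
tool_pos: [0.5413, -0.2593, 0.2042]
eef_rot: [0.84, -0.543, 0.001, -0.001]
contact_force: [-2.5, 1.7, 12.9]
opening: 0.671
```

```bash
python3 go.py "(.541,-.2594,.203)"
```

```text
clk 20.25 pos [ 0.5413 -0.2593  0.2042] F [-2.5  1.7 12.9] open 0.671
(0.541, -0.2594, 0.203) shift [-0.     0.001  0.004] turn [-0.0007 -0.0005 -0.0006] mm 1
```

>>> {"name": "play_rows", "arguments": {
  "deltas": [
    [[0.3, 0, 0, 0, 0, 0, 0], [-0.5, 0, 0, 0, 0, 0, 0], [-1, 0, 0, 0, 0, 0, 0], [-1, 0, 0, 0, 0, 0, 0]]
  ]
}}

```text
clock: 20.75
tool_pos: [0.5413, -0.2594, 0.204]
eef_rot: [0.84, -0.543, 0.001, -0.001]
contact_force: [-0.0, 0.5, 0.1]
opening: 0.952
```

>>> {"name": "play_rows", "arguments": {
  "deltas": [
    [[-1, 0, 0, -0.1, 0, 0, 0], [-1, 0, 0, -0.22, 0, 0, 0], [-1, 0, 0, -0.3, 0, 0, 0], [-1, 0, 0, -0.3, 0, 0, 0]]
  ]
}}

```text
clock: 21.25
tool_pos: [0.5422, -0.2598, 0.2957]
eef_rot: [0.84, -0.543, 0.003, -0.001]
contact_force: [-0.1, 0.4, -0.8]
opening: 1.001
```

```bash
python3 go.py "(.58,-.08,.25),(.610,.088,.15)"
```

```text
clk 21.25 pos [ 0.5422 -0.2598  0.2957] F [-0.1  0.4 -0.8] open 1.001
(0.58, -0.08, 0.25) shift [-0.496 -0.36   0.152] turn [-0.0016 -0.0014 -0.0006] mm 189
(0.61, 0.088, 0.15) shift [-0.967 -0.679  0.485] turn [-0.0016 -0.0014 -0.0006] mm 383
```

>>> {"name": "play_rows", "arguments": {
  "deltas": [
    [[-1, -0.12, -0.085, 0.02, 0, 0, 0], [-1, -0.26, -0.18, 0.06, 0, 0, 0], [-1, -0.42, -0.29, 0.13, 0, 0, 0], [-1, -0.56, -0.39, 0.22, 0, 0, 0], [-1, -0.68, -0.478, 0.3, -0.001, -0.001, 0]]
  ]
}}

```text
clock: 21.88
tool_pos: [0.589, -0.0128, 0.2032]
eef_rot: [0.84, -0.543, -0.0, 0.0]
contact_force: [0.2, 0.8, 0.7]
opening: 1.002
```

```bash
python3 snap.py pics/a9.png "(.541,-.259,.15)" 45 "[(.541,-.2594,.227,.03)]"; python3 go.py "(.61,.088,.12)"
```

```text
clk 21.98 pos [ 0.5883 -0.0072  0.2015] F [-0.5  0.   0.4] open 1.001
(0.61, 0.088, 0.12) shift [-0.256 -0.199  0.273] turn [0.0006 0.0019 0.0026] mm 127
```

View pics/a9.png

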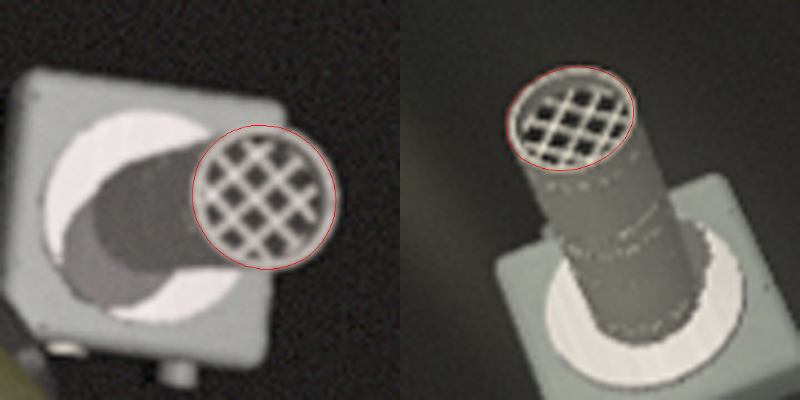

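The coarse sieve is seated upright, its rim near (265,197) in the top half and (572,118) in the scene half, within about 1 mm of the prediction. Now the lid.

>>> {"name": "play_rows", "arguments": {
  "deltas": [
    [[-1, -0.1, -0.08, 0.1, 0, 0, 0], [-1, -0.2, -0.15, 0.19, 0, 0.001, 0.002], [-1, -0.256, -0.199, 0.273, 0.001, 0.002, 0.0026], [-1, -0.256, -0.199, 0.273, 0.001, 0.002, 0.0026], [-1, -0.256, -0.199, 0.273, 0.001, 0.002, 0.0026]]
  ]
}}

```text
clock: 22.6
tool_pos: [0.6099, 0.0857, 0.1202]
eef_rot: [0.84, -0.543, 0.001, 0.0]
contact_force: [0.1, 0.8, 0.3]
opening: 1.001
```

```bash
python3 go.py "(.61,.0883,.038)"; python3 snap.py pics/b0.png "(.61,.088,.05)" 45 "[(.61,.0883,.013,.03),(.61,.0883,.049,.012)]"
```

```text
clk 22.6 pos [0.6099 0.0857 0.1202] F [0.1 0.8 0.3] open 1.001
(0.61, 0.0883, 0.038) shift [-0.008 -0.004  0.274] turn [-0.0001 -0.0006 -0.0006] mm 82
```

View pics/b0.png

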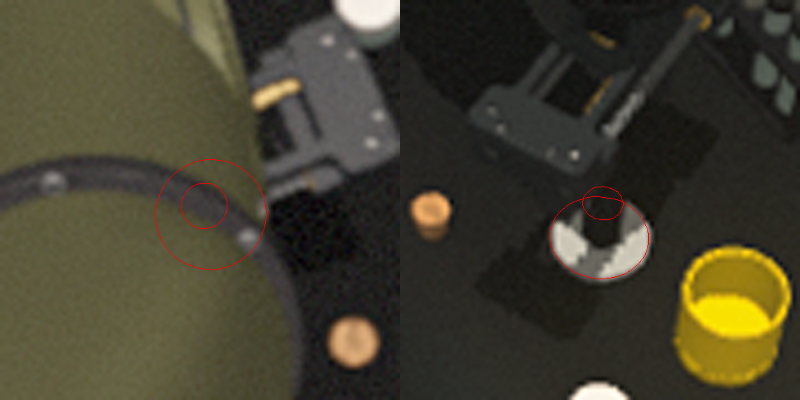

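>>> {"name": "play_rows", "arguments": {
  "deltas": [
    [[-1, -0.008, -0.004, 0.08, 0, 0, 0], [-1, -0.008, -0.004, 0.17, 0, 0, 0], [-1, -0.008, -0.004, 0.25, 0, 0, 0], [-1, -0.008, -0.004, 0.274, 0, 0, 0], [-1, -0.008, -0.004, 0.274, 0, 0, 0]]
  ]
}}

```text
clock: 23.32
tool_pos: [0.6111, 0.0874, 0.0393]
eef_rot: [0.839, -0.544, 0.002, -0.0]
contact_force: [0.9, -0.2, 0.5]
opening: 0.997
```

```bash
python3 go.py "(.61,.0883,.0375)"
```

```text
clk 23.32 pos [0.6111 0.0874 0.0393] F [ 0.9 -0.2  0.5] open 0.997
(0.61, 0.0883, 0.0375) shift [-0.004  0.002  0.006] turn [-0.0008 -0.0008 -0.0012] mm 2
```

>>> {"name": "play_rows", "arguments": {
  "deltas": [
    [[-0.6, -0.004, 0.002, 0.005, -0.001, -0.001, -0.001], [-0.2, -0.004, 0.002, 0.005, -0.001, -0.001, -0.001], [0.2, -0.004, 0.002, 0.005, -0.001, -0.001, -0.001], [0.6, -0.004, 0.002, 0.005, -0.001, -0.001, -0.001], [1, -0.004, 0.002, 0.005, -0.001, -0.001, -0.001]]
  ],
  "force": 20
}}

```text
clock: 23.95
tool_pos: [0.6101, 0.0883, 0.0379]
eef_rot: [0.84, -0.543, -0.0, 0.0]
contact_force: [-0.7, -0.2, 0.2]
opening: 0.458
```

>>> {"name": "play_rows", "arguments": {
  "deltas": [
    [[1, 0, 0, 0, 0, 0, 0], [1, 0, 0, 0, 0, 0, 0], [1, 0, 0, 0, 0, 0, 0], [1, 0, 0, 0, 0, 0, 0]]
  ]
}}

```text
clock: 24.45
tool_pos: [0.6101, 0.0883, 0.0379]
eef_rot: [0.84, -0.543, -0.0, 0.0]
contact_force: [0.1, -0.0, -0.2]
opening: 0.268
```

```bash
python3 go.py "(.61,.0883,.2),(.61,.0883,.31)"
```

```text
clk 24.45 pos [0.6101 0.0883 0.0379] F [ 0.1 -0.  -0.2] open 0.268
(0.61, 0.0883, 0.2) shift [-0.001  0.001 -0.54 ] turn [ 0.0002  0.0002 -0.0002] mm 162
(0.61, 0.0883, 0.31) shift [-0.001  0.001 -0.907] turn [ 0.0002  0.0002 -0.0002] mm 272
```

>>> {"name": "play_rows", "arguments": {
  "deltas": [
    [[1, 0, 0, -0.1, 0, 0, 0], [1, 0, 0, -0.28, 0, 0, 0], [1, 0, 0, -0.47, 0, 0, 0], [1, 0, 0, -0.66, 0, 0, 0], [1, 0, 0, -0.84, 0, 0, 0]]
  ]
}}

```text
clock: 25.08
tool_pos: [0.6099, 0.088, 0.2917]
eef_rot: [0.84, -0.543, -0.001, 0.0]
contact_force: [1.2, -0.0, -1.5]
opening: 0.268
```

```bash
python3 go.py "(.541,-.2594,.31)"; python3 snap.py pics/b1.png "(.61,.088,.28)" 45
```

```text
clk 25.07 pos [0.6099 0.088  0.2917] F [ 1.2 -0.  -1.5] open 0.268
(0.541, -0.2594, 0.31) shift [ 0.961  0.686 -0.061] turn [ 0.0003  0.0002 -0.0002] mm 355
```

View pics/b1.png

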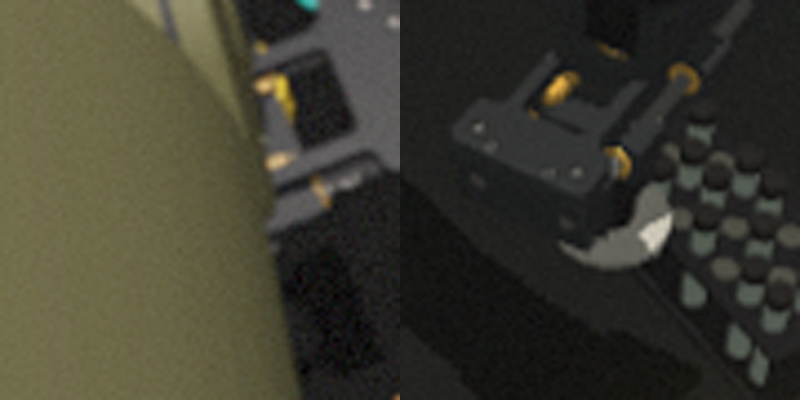

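The lid hangs in the gripper, its disc near (620,240) in the scene half. Carrying it over.

>>> {"name": "play_rows", "arguments": {
  "deltas": [
    [[1, 0.1, 0.07, -0.05, 0, 0, 0], [1, 0.24, 0.17, -0.061, 0, 0, 0], [1, 0.38, 0.27, -0.061, 0, 0, 0], [1, 0.5, 0.36, -0.061, 0, 0, 0], [1, 0.6, 0.43, -0.061, 0, 0, 0]]
  ]
}}

```text
clock: 25.8
tool_pos: [0.5682, -0.1306, 0.3122]
eef_rot: [0.839, -0.543, 0.003, -0.003]
contact_force: [-0.2, -0.4, -1.4]
opening: 0.261
```

```bash
python3 go.py "(.541,-.2594,.30)"
```

```text
clk 25.8 pos [ 0.5682 -0.1306  0.3122] F [-0.2 -0.4 -1.4] open 0.261
(0.541, -0.2594, 0.3) shift [0.355 0.259 0.039] turn [-0.0029 -0.0004 -0.0009] mm 132
```

>>> {"name": "play_rows", "arguments": {
  "deltas": [
    [[1, 0.1, 0.07, 0.01, 0, 0, 0], [1, 0.2, 0.14, 0.02, -0.001, 0, 0], [1, 0.29, 0.21, 0.03, -0.003, 0, -0.001], [1, 0.355, 0.259, 0.039, -0.003, 0, -0.001], [1, 0.355, 0.259, 0.039, -0.003, 0, -0.001]]
  ]
}}

```text
clock: 26.42
tool_pos: [0.5392, -0.2616, 0.2985]
eef_rot: [0.839, -0.544, -0.001, 0.002]
contact_force: [0.2, 0.5, -1.5]
opening: 0.264
```

>>> {"name": "play_rows", "arguments": {
  "deltas": [
    [[1, 0, 0, 0, 0, 0, 0], [1, 0, 0, 0, 0, 0, 0], [1, 0, 0, 0, 0, 0, 0], [1, 0, 0, 0, 0, 0, 0]]
  ]
}}

```text
clock: 26.92
tool_pos: [0.5395, -0.2611, 0.2987]
eef_rot: [0.839, -0.544, -0.001, 0.001]
contact_force: [0.1, -0.2, -1.4]
opening: 0.263
```

```bash
python3 go.py "(.541,-.2594,.271)"
```

```text
clk 26.93 pos [ 0.5395 -0.2611  0.2987] F [ 0.1 -0.2 -1.4] open 0.263
(0.541, -0.2594, 0.271) shift [-0.003 -0.007  0.092] turn [ 0.001  -0.0001 -0.001 ] mm 28
```

>>> {"name": "play_rows", "arguments": {
  "deltas": [
    [[1, -0.003, -0.007, 0.03, 0, 0, 0], [1, -0.003, -0.007, 0.06, 0.001, 0, -0.001], [1, -0.003, -0.007, 0.092, 0.001, 0, -0.001], [1, -0.003, -0.007, 0.092, 0.001, 0, -0.001], [1, -0.003, -0.007, 0.092, 0.001, 0, -0.001]]
  ]
}}

```text
clock: 27.55
tool_pos: [0.5411, -0.2596, 0.2711]
eef_rot: [0.84, -0.542, 0.0, 0.0]
contact_force: [-0.2, 0.3, -1.1]
opening: 0.266
```

```bash
python3 snap.py pics/b2.png "(.541,-.259,.22)" 40 "[(.541,-.2594,.227,.03)]"; python3 go.py "(.541,-.2594,.257)"
```

```text
clk 27.65 pos [ 0.5412 -0.2596  0.2714] F [ 0.2 -0.3 -1.5] open 0.265
(0.541, -0.2594, 0.257) shift [-0.001  0.     0.048] turn [-0.0002 -0.0003 -0.    ] mm 14
```

View pics/b2.png

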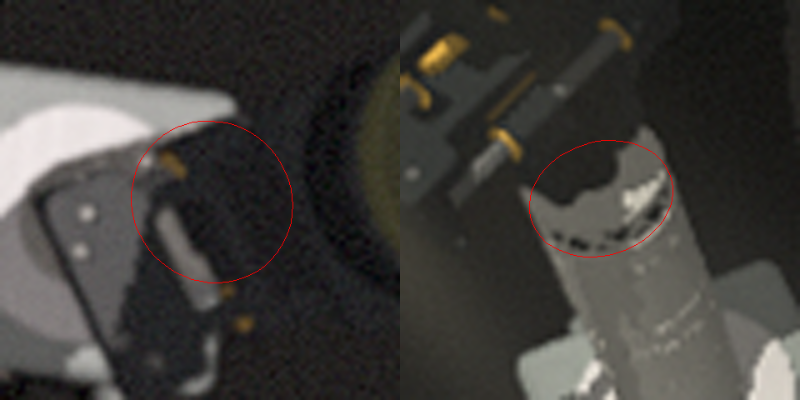

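The lid's disc hangs level just above the coarse sieve's mouth, and the gap is even along (550–665, 200–250). Lowering it.

>>> {"name": "play_rows", "arguments": {
  "deltas": [
    [[1, -0.001, 0, 0.015, 0, 0, 0], [1, -0.001, 0, 0.03, 0, 0, 0], [1, -0.001, 0, 0.042, 0, 0, 0], [1, -0.001, 0, 0.049, 0, 0, 0], [1, -0.001, 0, 0.049, 0, 0, 0]]
  ]
}}

```text
clock: 28.28
tool_pos: [0.5414, -0.2594, 0.2578]
eef_rot: [0.84, -0.542, 0.001, -0.0]
contact_force: [-2.2, 1.1, 5.6]
opening: 0.262
```

```bash
python3 go.py "(.541,-.2594,.257)"
```

```text
clk 28.27 pos [ 0.5414 -0.2594  0.2578] F [-2.2  1.1  5.6] open 0.262
(0.541, -0.2594, 0.257) shift [-0.001  0.001  0.003] turn [-0.0005 -0.0006 -0.0001] mm 1
```

Seated at the expected height of 0.2578. Releasing and lifting straight up.

>>> {"name": "play_rows", "arguments": {
  "deltas": [
    [[0.3, 0, 0, 0, 0, 0, 0], [-0.1, 0, 0, 0, 0, 0, 0], [-0.4, 0, 0, 0, 0, 0, 0], [-0.4, 0, 0, 0, 0, 0, 0]]
  ]
}}

```text
clock: 28.78
tool_pos: [0.5414, -0.2594, 0.2576]
eef_rot: [0.84, -0.542, 0.001, -0.0]
contact_force: [-0.3, 0.1, -0.4]
opening: 0.667
```

>>> {"name": "play_rows", "arguments": {
  "deltas": [
    [[-0.4, 0, 0, -0.06, 0, 0, 0], [-0.4, 0, 0, -0.16, 0, 0, 0], [-0.4, 0, 0, -0.25, 0, 0, 0], [-0.4, 0, 0, -0.25, 0, 0, 0]]
  ]
}}

```text
clock: 29.28
tool_pos: [0.5424, -0.2598, 0.3345]
eef_rot: [0.84, -0.542, 0.003, -0.001]
contact_force: [0.0, -0.5, -0.0]
opening: 0.7
```

>>> {"name": "play_rows", "arguments": {
  "deltas": [
    [[-0.4, -0.1, -0.05, 0, 0, 0, 0], [-0.4, -0.25, -0.12, 0, 0, 0, 0], [-0.4, -0.42, -0.2, 0, 0, 0, 0], [-0.4, -0.55, -0.26, 0, 0, 0, 0], [-0.4, -0.55, -0.26, 0, 0, 0, 0]]
  ]
}}

```text
clock: 29.9
tool_pos: [0.5451, -0.0724, 0.3329]
eef_rot: [0.842, -0.539, 0.002, -0.001]
contact_force: [0.3, -0.3, -0.4]
opening: 0.7
```

```bash
python3 snap.py pics/b3.png "(.541,-.259,.18)" 50 "[(.541,-.2594,.233,.03),(.541,-.2594,.269,.012)]"
```

```text
(no output)
```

View pics/b3.png

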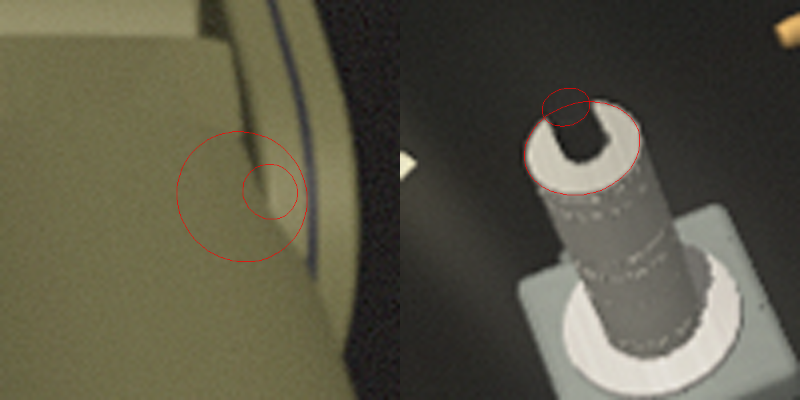

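The lid sits level: its disc, centred near (583,148) in the scene half, matches the prediction. The arm blocks the top view. I'll hold still, take one last look at the whole scene, and hand in.

>>> {"name": "play_rows", "arguments": {
  "deltas": [
    [[-0.4, -0.2, -0.1, 0, 0, 0, 0], [-0.4, -0.35, -0.17, 0, 0, 0, 0], [-0.4, -0.35, -0.17, 0, 0, 0, 0], [-0.4, -0.35, -0.17, 0, 0, 0, 0], [-0.4, -0.35, -0.17, 0, 0, 0, 0]]
  ]
}}

```text
clock: 30.62
tool_pos: [0.5484, 0.0363, 0.3325]
eef_rot: [0.839, -0.544, 0.003, 0.001]
contact_force: [-0.0, 0.3, -0.9]
opening: 0.704
```

```bash
python3 snap.py pics/b4.png "(.541,-.259,.18)" 60 "[(.541,-.2594,.233,.03),(.541,-.2594,.269,.012)]"
```

```text
(no output)
```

View pics/b4.png

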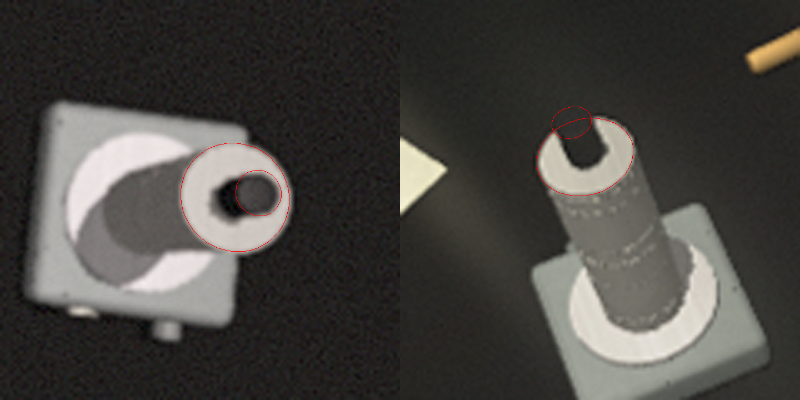

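Both views show the full nest upright. The lid disc is near (237,197) in the top half and (585,155) in the scene half, both at the predicted seated height.

```bash
python3 -c "
from plant import r
print(r.finish_job())"
```

```text
the job is handed in; nothing more can be done
None
```

The sieve nest is complete on the shaker and handed in at about 31 s: pan in the collar, then the fine sieve, the coarse sieve and the lid, placed in that order and released.

- **Seating:** each piece came to rest within about 0.2 mm of its computed seated height. The wrist force at contact was about 15 N at most.
- **Camera checks:** both views after each placement showed the piece upright, with its rim at the predicted spot. The coarse sieve's and lid's outlines in the top view sat about 1 mm off, within the calibration error.
- **Final state:** the arm was well clear of the nest before the last picture.
- **Disagreements:** the two cameras differed by about 1.5 mm in y throughout, so I used the average. The arm also overshot by up to about 7 mm around the first approach to the collar, so I let it settle before lowering the pan. No check failed.

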